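Put the swapped bead tubs back on their own mats

ROBOT

A 7-joint arm with a two-finger parallel gripper is mounted at the origin on the work surface. World frame = base frame: x ahead of the robot, y to its left, z up, the work surface at z = 0. Lengths are in m, angles in degrees, forces in N, time in s.
With the tool pointing down it reaches from about 0.425 to 0.875 m from the base axis. Payload 4.7 kg.
Tool frame: the origin (TCP) lies on the centre line of the jaws, within the pads' length; the fingertips stand 14 mm ahead of it and the grasp point (between the pads) lies 5 mm behind it; z points along the fingers, y is the line along which they close (so a half turn about z gives the same grasp; the last joint's range is limited). The gripper opens to 87 mm and grips with 3 to 60 N. Pads are 19 mm wide; open, the fingers measure 117 mm over their backs; the gripper's body (75 mm by 190 mm) begins 51 mm behind the grasp point.
Start: joints at [77.126, 18.392, -4.016, 83.108, 1.295, 78.541, -3.26], TCP at [0.154, -0.632, 0.237] pointing down, gripper open.
Joint ranges: [-163.93, 163.93], [-17.29, 119.83], [-79.2, 71.16], [3.27, 140.29], [-89.18, 269.18], [5.43, 117.66], [-154.24, 154.24]. Speed limits (degrees/s): [147.25, 147.25, 180, 180, 180, 180, 180].

INTERFACE

Orientations are given as [roll, pitch, yaw] about the fixed x, y, z axes, in that order (R = Rz(yaw) Ry(pitch) Rx(roll)).
In Python, from cell import env gives the robot as it stands.
- The arm moves only by the tool jog_arm, never from a script. Its argument "motion" is a list that holds one entry, the list of rows, each a list of 7 numbers: the shift along the tool's x, y, z in units of 0.1 m (1.0 is 0.1 m), then the turn, a rotation vector about the tool's x, y, z in units of 180 degrees (1.0 is 180 degrees), then the closure, from 0 (fully open) to 1 (shut). A call has 1 to 5 rows; each row is the pose to reach, as a shift and turn from the pose commanded when the call began, along the tool's axes at that moment, turning the shorter way round; what a row does not reach only later rows make up. A row lasts 1/10 s, in which the tool goes at most 50 mm and 8.59 degrees, less where a joint would pass 70% of its speed; a pose out of reach is approached as far as the arm can. A call with a number of a shift or a turn outside -1 to 1 is refused whole. A call with a gripper value outside its range is refused whole. The fingers move at their own pace and stop on an object; "grip_force" is the grip in N (left out, the last holds). Time passes only in rows, so rows that repeat a pose let the fingers close. It gives the time, the measured TCP pose, the force, the opening and the grip force at its end, in the units of the state.
- env.get_obs(): the state, without advancing time (a new reading comes with each control period).
- env.read_camera(name): name is "scene" or "top" or "wrist"; returns (picture, depth): 400x640x3 uint8, red, green, blue; 400x640 float32, m along the optical axis (not along the pixel's ray), 0 where there is no reading.
- env.camera_info(name): a dict with "camera_matrix" (3x3 intrinsics, pixels), "origin" and "orientation" of the camera in the world; the wrist camera has in their place "mount" (4x4, takes a point from camera to tool coordinates, whose origin is the TCP and whose axes are the flange's). Camera axes: x right, y down, z forward; pixel columns grow to the right and rows downward; lengths in m; the calibration is good to about 2 mm. A picture is of the moment at which its call begins: read the wrist's pose just before it. camera_info takes no time and is no camera call.
- env.sign_off(): hands the job in; it is judged then, once.
The state is a dict: "time_s": time; "qpos": joint angles; "joint_velocities": joint speeds; "effort": joint torques, N m; "tool_pos": TCP position; "tool_rot": TCP orientation; "force": force on the tool from outside, world axes, zero at the start; "wrist_torque": the same for the moment, N m; "grip_width": finger opening in m; "grasp_force": force on a finger pad.
Only numpy, scipy, OpenCV 4.12 (cv2) and the standard library are available. Lean on these libraries where they do the work, as an engineer would, in place of code of your own. Each camera call takes 0.05 s, during which the arm holds its last target. There are 200 camera calls.

TASK

The three bead tubs have been put back on each other's cork mats. Move every tub to the mat of its own outline - round on round, square on square, oblong on oblong - standing upright in the middle of the mat and turned so that its sides run parallel with the mat's; the empty yellow plate is free for parking a tub on the way. Do not tip any tub over, and leave the thread spool, the pliers and the black card box where they are.

Things in the scene. Friction and masses are not known exactly. Their poses are not given: they have to be found in the camera images.
- round_tub: Round tub, 56 mm in diameter. Closed: clear plastic with wooden beads inside (part of the tub, they do not shift) under a flat white lid, 10 mm thick and flush with the sides; 52 mm tall in all, about 0.12 kg, upright side walls that can be gripped anywhere. Loose. Origin: centre of its underside; z up.
- square_tub: Square tub, 54 x 54 mm, along its own x and y. Closed: clear plastic with wooden beads inside (part of the tub, they do not shift) under a flat white lid, 10 mm thick and flush with the sides; 52 mm tall in all, about 0.12 kg, upright side walls that can be gripped anywhere. Loose. Origin: centre of its underside; z up.
- oblong_tub: Oblong tub with half-round ends, 84 mm long (along its x) and 44 mm wide (along its y). Closed: clear plastic with wooden beads inside (part of the tub, they do not shift) under a flat white lid, 10 mm thick and flush with the sides; 52 mm tall in all, about 0.12 kg, upright side walls that can be gripped anywhere. Loose. Origin: centre of its underside; z up.
- round_mat: Round mat, 110 mm in diameter. Cork, 3 mm thick, flat, fixed to the table. Origin: centre of its underside (on the table); z up. At the start one of the tubs, not its own, stands near its middle; the mat is larger than any tub, so its outline shows all round.
- square_mat: Square mat, 100 x 100 mm, along its own x and y. Cork, 3 mm thick, flat, fixed to the table. Origin: centre of its underside (on the table); z up. At the start one of the tubs, not its own, stands near its middle; the mat is larger than any tub, so its outline shows all round.
- oblong_mat: Oblong mat with half-round ends, 132 mm long (along its x) and 80 mm wide (along its y). Cork, 3 mm thick, flat, fixed to the table. Origin: centre of its underside (on the table); z up. At the start one of the tubs, not its own, stands near its middle; the mat is larger than any tub, so its outline shows all round.
- plate: Yellow party plate, empty: flat round floor 3 mm thick, with a low rounded rim that rises to 7 mm, 150 mm across outside and 138 mm inside the rim. Fixed to the table. Origin: centre of its underside, on the table. Free as a parking spot.
- spool: Bystander: blue thread spool lying flat, 52 mm in diameter, 22 mm tall, loose. Origin: centre of its underside. Leave it alone.
- card_box: Bystander: plain black box of cards lying flat, 90 (x) x 60 (y) x 25 mm tall, loose. Origin: centre of its underside. Leave it alone.
- pliers: Bystander: small jewellery pliers lying flat, steel jaws along its +x (49 mm), grey handles along its -x (81 mm) and 64 mm across, 12 mm tall, loose. Origin: under the pivot. Leave it alone.
Things that resemble listed ones, but are neither listed nor needed, are in the scene too. Leave any pink look-alike of the oblong_tub alone.

How it is judged:
By the outcome, as a careful person would: the job done as asked, in the order asked, and still so for the second after the job is handed in, with the robot touching nothing.
It also fails if it takes over 96 s, if anything falls off the work surface, if the arm or the gripper's body presses on something with over 40 N, if the wrist force passes 120 N, or if a joint passes its speed limit or range.

## Working session

There is one attempt and no reset: what is moved stays moved. The work goes in short steps, Python scripts to look and compute and a tool call to move; the robot and the scene stay as the last step left them, time stands still between calls to the robot, and variables do not carry over. Pictures are saved under pics/ and viewed, at most 14 in all, crops included, and the job is handed in when it is done.

Besides the shell and the picture viewer there is one more tool, called after "Emit:" as name([rows], argument=value, ...), one row to a line, values as JSON. jog_arm: Moves the arm, as the interface text tells. Shifts and turns lie within -1 to 1; 1 stands for 0.1 m of shift or 180 degrees of turn. Its arguments: {"type":"object","properties":{"motion":{"type":"array","items":{"type":"array","items":{"type":"array","items":{"type":"number"}}}},"grip_force":{"type":"number"}},"required":["motion"]}

```bash
mkdir -p pics; python3 - <<'E'
from cell import env
import cv2,numpy as np
o=env.get_obs();print(o)
for n in("top","scene"):
    p,d=env.read_camera(n);cv2.imwrite(f"pics/{n}0.png",p[:,:,::-1]);np.savez(f"{n}0.npz",p=p,d=d);print(n,env.camera_info(n))
print(env.camera_info("wrist"))
E
```

```text
{'time_s': 0.0, 'qpos': array([77.12624549, 18.43871937, -4.01486528, 83.17419929,  1.29231557,
       78.53996669, -3.25972754]), 'joint_velocities': array([-0.06222961,  0.11925454,  0.03548282,  0.10314552, -0.10052063,
       -0.0149078 ,  0.15045313]), 'effort': array([-2.56890653e-04, -4.91287279e+01, -4.03944505e-01, -3.12530065e+01,
       -6.38576620e-02,  4.37631912e-02,  1.56412780e-04]), 'tool_pos': array([ 0.15358066, -0.63106265,  0.23547139]), 'tool_rot': array([-1.79892203e+02,  3.26919889e-03,  1.36825961e+01]), 'force': array([0.59938761, 0.45150264, 0.298804  ]), 'wrist_torque': array([ 0.02968207,  0.01597517, -0.02372458]), 'grasp_force': 0.0, 'grip_width': 0.08708382044209964}
top {'camera_matrix': array([[411.36723477,   0.        , 322.18603055],
       [  0.        , 411.36723477, 201.45120273],
       [  0.        ,   0.        ,   1.        ]]), 'origin': array([ 0.35868689, -0.05711997,  1.08104341]), 'orientation': array([-171.59174542,   -0.93451896,  -90.59824177])}
scene {'camera_matrix': array([[399.40732373,   0.        , 313.65859716],
       [  0.        , 399.40732373, 195.31038044],
       [  0.        ,   0.        ,   1.        ]]), 'origin': array([0.99841193, 0.37087202, 0.69037761]), 'orientation': array([-133.14913367,    0.20356755,  132.71965732])}
{'camera_matrix': array([[349.45782283,   0.        , 323.14152361],
       [  0.        , 349.45782283, 200.86142094],
       [  0.        ,   0.        ,   1.        ]]), 'mount': array([[-9.22457106e-04, -9.58395238e-01, -2.85443019e-01,
         7.82434628e-02],
       [ 9.99998901e-01, -1.21541779e-03,  8.49187103e-04,
        -6.70530606e-05],
       [-1.16078940e-03, -2.85441922e-01,  9.58395306e-01,
        -1.48678205e-01],
       [ 0.00000000e+00,  0.00000000e+00,  0.00000000e+00,
         1.00000000e+00]])}
```

View pics/top0.png

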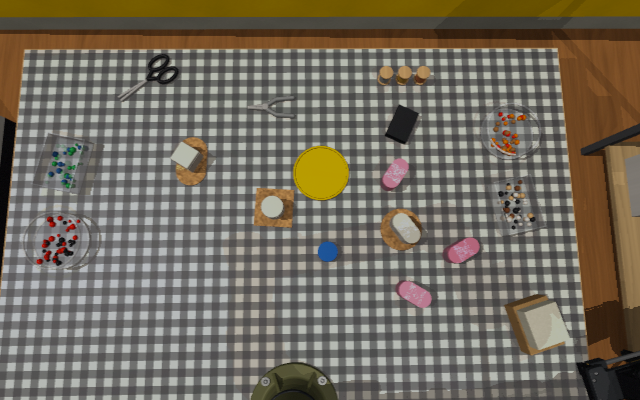

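View pics/scene0.png

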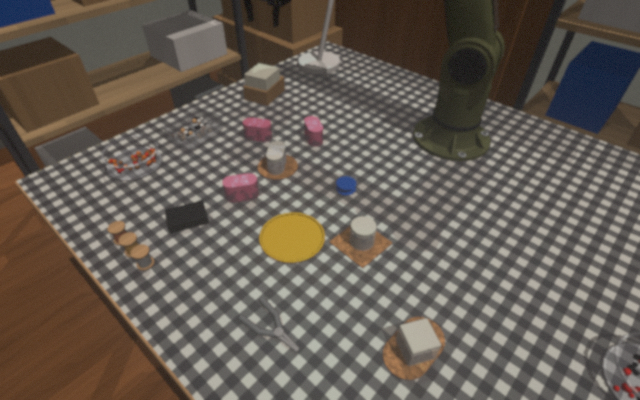

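Top view: the square tub is on the oblong mat at (190,158), the round tub on the square mat at (274,207), the oblong tub on the round mat at (403,229). The plate is at (321,173), the spool at (328,251), and there are pink decoys near the round mat. The scene view shows the same arrangement, with nothing else between the tubs.

```bash
cat > h.py <<'E'
import cv2,numpy as np
from scipy.spatial.transform import Rotation as R
from cell import env
def cam(n,o=None):
    c=env.camera_info(n);K=c["camera_matrix"]
    if n=="wrist":
        T=np.eye(4);T[:3,:3]=R.from_euler("xyz",o["tool_rot"],degrees=True).as_matrix();T[:3,3]=o["tool_pos"];T=T@c["mount"]
        return K,T[:3,:3],T[:3,3]
    return K,R.from_euler("xyz",c["orientation"],degrees=True).as_matrix(),c["origin"]
def cast(px,z,K,Rm,t):
    px=np.asarray(px,float).reshape(-1,2)
    d=np.c_[(px-K[:2,2])/K[[0,1],[0,1]],np.ones(len(px))]@Rm.T
    return (t+d*((z-t[2])/d[:,2])[:,None])
def height(d,K,Rm,t):
    v,u=np.mgrid[:d.shape[0],:d.shape[1]]
    r=np.stack([(u-K[0,2])/K[0,0],(v-K[1,2])/K[1,1],np.ones_like(u)],-1)
    return t[2]+d*(r@Rm[2])
def fit(px,z,C):
    P=cast(px,z,*C)[:,:2];h=cv2.convexHull((P*1000).astype(np.float32))
    (c,s,a)=cv2.minAreaRect(h);e=cv2.minEnclosingCircle(h)
    if s[1]>s[0]: s=s[::-1];a+=90
    return np.round(c,1),np.round(s,1),round(a%180,1),"circ",np.round(e[0],1),round(2*e[1],1)
def masks(p,d,C):
    H=height(d,*C);hsv=cv2.cvtColor(p,cv2.COLOR_RGB2HSV)
    lid=((H>.045)&(H<.066)&(d>0)&(hsv[...,1]<70)&(hsv[...,2]>100)).astype(np.uint8)
    cork=((hsv[...,0]>5)&(hsv[...,0]<20)&(hsv[...,1]>90)&(H<.012)).astype(np.uint8)
    yel=((hsv[...,0]>20)&(hsv[...,0]<32)&(hsv[...,1]>180)).astype(np.uint8)
    return H,lid,cork,yel
def report(p,d,C,amin):
    H,*ms=masks(p,d,C)
    for n,m,z in zip(("lid","cork","plate"),ms,(.055,.003,.007)):
        m=cv2.morphologyEx(m,cv2.MORPH_OPEN,np.ones((3,3)))
        if n=="cork":m=cv2.morphologyEx(m,cv2.MORPH_CLOSE,np.ones((3,3)))
        k,l,s,c=cv2.connectedComponentsWithStats(m)
        for i in range(1,k):
            if amin<s[i,4]<60000:
                v,u=np.nonzero(l==i)
                print(n,np.round(c[i]),s[i,4],"h",round(float(np.median(H[l==i])),4),fit(np.c_[u,v],z,C))
E
python3 - <<'E'
from h import *
q=np.load("top0.npz");report(q["p"],q["d"],cam("top"),150)
E
```

```text
lid [184. 155.] 418 h 0.0558 (array([634.1, 275.3]), array([53.3, 52.8]), 148.5, 'circ', array([634.5, 275.5]), 68.4)
lid [272. 206.] 378 h 0.0559 (array([498.5,  50.8]), array([53.4, 50.2]), 0.2, 'circ', array([499.1,  51.1]), 55.9)
lid [406. 228.] 532 h 0.0557 (array([ 441.5, -284.9]), array([83.1, 46.4]), 35.4, 'circ', array([ 441.4, -284.7]), 83.9)
cork [469. 129.] 33612 h -0.7472 (array([559.5, -86.1]), array([1804.8,  901.5]), 90.0, 'circ', array([675. , -86.8]), 1924.3)
cork [194. 164.] 717 h 0.0036 (array([631.5, 270.9]), array([130.3,  78.3]), 174.8, 'circ', array([631.5, 273.3]), 130.8)
cork [274. 208.] 978 h 0.0039 (array([503.6,  51.7]), array([100. ,  99.4]), 176.0, 'circ', array([503.1,  51.2]), 138.1)
cork [396. 229.] 677 h 0.0042 (array([ 443.3, -283. ]), array([106.1, 105.4]), 89.4, 'circ', array([ 443.8, -282.1]), 110.2)
plate [318.   8.] 10825 h -0.6033 (array([1071.8,  -87.3]), array([1818.6,   49.9]), 90.0, 'circ', array([1096.7,  -87.3]), 1818.6)
plate [321. 173.] 2372 h 0.0044 (array([596.1, -72.7]), array([146.9, 144.4]), 89.5, 'circ', array([595.9, -72.8]), 148.9)
```

```bash
cat >> h.py <<'E'
def plan(x,y,z,yaw):
    "from the measured pose: shift in tool units per call (N equal calls), then turn as rotvec units"
    o=env.get_obs();r=R.from_euler("xyz",o["tool_rot"],degrees=True)
    s=r.inv().apply(np.array([x,y,z])/1000-o["tool_pos"])*10
    t=(r.inv()*R.from_euler("xyz",[180,0,yaw],degrees=True)).as_rotvec()/np.pi
    n=int(np.ceil(abs(s).max()-1e-6))or 1
    print("t",round(o["time_s"],2),"pos",np.round(o["tool_pos"]*1000,1),np.round(o["tool_rot"],1),"w",round(o["grip_width"],4),"total",np.round(s,3),"N",n,"each",np.round(s/n,3),"rows",np.ceil(np.linalg.norm(s/n)/.5),"turn",np.round(t,4),"rows",np.ceil(np.linalg.norm(t)*180/8.59))
E
python3 -c "
from h import *
plan(441.5,-285,180,35.4)"
```

```text
t 0.1 pos [ 153.6 -631.1  235.5] [-179.9    0.    13.7] w 0.087 total [ 3.616 -2.681  0.56 ] N 4 each [ 0.904 -0.67   0.14 ] rows 3.0 turn [-6.000e-04 -1.000e-04 -1.207e-01] rows 3.0
```

Emit:
jog_arm([
  [[0.9,-0.67,0.1,0,0,0,0.15],[0.9,-0.67,0.1,0,0,0,0.15],[0.9,-0.67,0.1,0,0,0,0.15]],
])

```text
time_s: 0.4
tool_pos: [0.2307, -0.5401, 0.2257]
tool_rot: [-179.8, -0.2, 14.1]
force: [-0.2, -0.3, 0.9]
grip_width: 0.0755
grasp_force: 0.0
```

Emit:
jog_arm([
  [[0.9,-0.67,0.1,0,0,0,0.15],[0.9,-0.67,0.1,0,0,0,0.15],[0.9,-0.67,0.1,0,0,0,0.15]],
])

```text
time_s: 0.7
tool_pos: [0.3016, -0.4534, 0.216]
tool_rot: [-179.9, -0.1, 14.2]
force: [-0.3, -0.1, -0.4]
grip_width: 0.0741
grasp_force: 0.0
```

Emit:
jog_arm([
  [[0.9,-0.67,0.1,0,0,0,0.15],[0.9,-0.67,0.1,0,0,0,0.15],[0.9,-0.67,0.1,0,0,0,0.15]],
])

```text
time_s: 1.0
tool_pos: [0.3724, -0.3672, 0.2061]
tool_rot: [-179.9, -0.1, 14.2]
force: [-0.7, -0.7, -0.0]
grip_width: 0.0743
grasp_force: 0.0
```

Emit:
jog_arm([
  [[0.0,0.0,0.0,0,0,-0.12,0.15],[0.0,0.0,0.0,0,0,-0.12,0.15],[0.0,0.0,0.0,0,0,-0.12,0.15],[0.0,0.0,0.0,0,0,-0.12,0.15]],
])

```text
time_s: 1.4
tool_pos: [0.3679, -0.3731, 0.2064]
tool_rot: [-180.0, 0.0, 35.2]
force: [-0.1, -0.3, 0.1]
grip_width: 0.0739
grasp_force: 0.0
```

```bash
python3 -c "
from h import *
plan(441.5,-285,180,35.4)
o=env.get_obs();p,d=env.read_camera('wrist');report(p,d,cam('wrist',o),500);cv2.imwrite('pics/w1.png',p[:,:,::-1])"
```

```text
t 1.4 pos [ 367.9 -373.1  206.4] [-180.     0.    35.2] w 0.0739 total [ 1.11  -0.295  0.263] N 2 each [ 0.555 -0.147  0.132] rows 2.0 turn [-0.0001  0.0002 -0.0009] rows 1.0
lid [285.  52.] 5496 h 0.0554 (array([ 439.7, -285.7]), array([80.1, 44.3]), 36.2, 'circ', array([ 439.9, -284.9]), 81.8)
lid [381. 205.] 1443 h 0.0525 (array([ 384.1, -426.2]), array([42.6, 40.8]), 30.7, 'circ', array([ 385.2, -425.6]), 55.2)
lid [201. 217.] 1221 h 0.0523 (array([ 279.1, -299.5]), array([42.9, 39.7]), 148.7, 'circ', array([ 279.8, -300.3]), 55.2)
cork [293.  60.] 5430 h 0.0034 (array([ 438.8, -283.5]), array([109.9, 103.2]), 125.2, 'circ', array([ 441.9, -281.8]), 110.8)
```

View pics/w1.png

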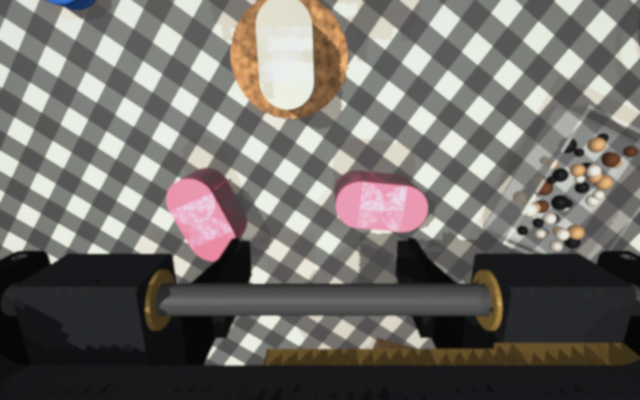

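The wrist view has the oblong tub at (285,52) on the round mat. It agrees with the top camera to 2 mm, and the pinks at (205,215) and (382,205) are clear of the approach.

Emit:
jog_arm([
  [[0.55,-0.15,0.2,0,0,-0.005,0.15],[0.55,-0.15,0.2,0,0,-0.005,0.15]],
])

```text
time_s: 1.65
tool_pos: [0.407, -0.3241, 0.1852]
tool_rot: [-179.8, -0.1, 36.3]
force: [0.2, 1.4, 0.3]
grip_width: 0.0738
grasp_force: 0.0
```

Emit:
jog_arm([
  [[0.55,-0.15,0.2,0,0,0,0.15],[0.55,-0.15,0.2,0,0,0,0.15],[0.55,-0.15,0.2,0,0,0,0.15]],
])

```text
time_s: 1.95
tool_pos: [0.4411, -0.2816, 0.1658]
tool_rot: [-179.9, -0.0, 36.4]
force: [-0.8, -0.0, 0.2]
grip_width: 0.0738
grasp_force: 0.0
```

```bash
python3 -c "
from h import *
plan(441,-285,36,36)"
```

```text
t 1.95 pos [ 441.1 -281.6  165.8] [-179.9   -0.    36.4] w 0.0738 total [-0.021  0.029  1.298] N 2 each [-0.01   0.015  0.649] rows 2.0 turn [-0.0006 -0.      0.0021] rows 1.0
```

Emit:
jog_arm([
  [[-0.02,0.02,0.6,0,0,0,0.15],[-0.02,0.02,0.6,0,0,0,0.15],[-0.02,0.02,0.6,0,0,0,0.15]],
])

```text
time_s: 2.25
tool_pos: [0.4375, -0.2872, 0.105]
tool_rot: [-179.8, 0.1, 36.0]
force: [-0.1, 1.0, -0.1]
grip_width: 0.0741
grasp_force: 0.0
```

Emit:
jog_arm([
  [[0,0,0.35,0,0,0,0.15],[0,0,0.68,0,0,0,0.15],[0,0,0.68,0,0,0,0.15]],
])

```text
time_s: 2.55
tool_pos: [0.4374, -0.2863, 0.0366]
tool_rot: [-179.7, 0.1, 36.1]
force: [-1.1, 1.1, 1.3]
grip_width: 0.0744
grasp_force: 0.0
```

Emit:
jog_arm([
  [[0,0,0,0,0,0,0.8],[0,0,0,0,0,0,0.8],[0,0,0,0,0,0,0.8],[0,0,0,0,0,0,0.8],[0,0,0,0,0,0,0.8]],
], grip_force=20)

```text
time_s: 3.05
tool_pos: [0.4402, -0.2868, 0.0395]
tool_rot: [179.9, -0.0, 36.2]
force: [-0.2, 1.2, 6.4]
grip_width: 0.044
grasp_force: 20.0
```

```bash
python3 -c "
from h import *
plan(596,-73,36,36)"
```

```text
t 3.05 pos [ 440.2 -286.8   39.5] [179.9  -0.   36.2] w 0.044 total [ 2.519 -0.806  0.034] N 3 each [ 0.84  -0.269  0.011] rows 2.0 turn [ 0.0004 -0.0001  0.001 ] rows 1.0
```

Emit:
jog_arm([
  [[0,0,-0.4,0,0,0,0.8],[0,0,-0.8,0,0,0,0.8],[0,0,-0.8,0,0,0,0.8]],
])

```text
time_s: 3.35
tool_pos: [0.4434, -0.2886, 0.1243]
tool_rot: [179.4, -0.2, 36.2]
force: [0.7, -1.4, -0.7]
grip_width: 0.0439
grasp_force: 20.0
```

Emit:
jog_arm([
  [[0.42,-0.13,0,0,0,0,0.8],[0.84,-0.27,0,0,0,0,0.8]],
])

```text
time_s: 3.55
tool_pos: [0.4914, -0.2161, 0.1185]
tool_rot: [180.0, 0.0, 35.9]
force: [0.4, 0.3, -1.3]
grip_width: 0.0438
grasp_force: 20.0
```

Emit:
jog_arm([
  [[0.42,-0.13,0,0,0,0,0.8],[0.84,-0.27,0,0,0,0,0.8]],
])

```text
time_s: 3.75
tool_pos: [0.544, -0.1426, 0.118]
tool_rot: [-180.0, 0.0, 36.1]
force: [1.1, 0.2, -1.1]
grip_width: 0.0439
grasp_force: 20.0
```

Emit:
jog_arm([
  [[0.42,-0.13,0,0,0,0,0.8],[0.84,-0.27,0,0,0,0,0.8],[0.84,-0.27,0,0,0,0,0.8]],
])

```text
time_s: 4.05
tool_pos: [0.5979, -0.0637, 0.1182]
tool_rot: [-179.8, -0.3, 36.8]
force: [0.3, 0.0, -0.4]
grip_width: 0.0437
grasp_force: 20.0
```

```bash
python3 -c "
from h import *
plan(596,-73,40,36)"
```

```text
t 4.05 pos [597.9 -63.7 118.2] [-179.8   -0.3   36.8] w 0.0437 total [-0.075  0.066  0.781] N 1 each [-0.075  0.066  0.781] rows 2.0 turn [-0.0011 -0.0016  0.0043] rows 1.0
```

Emit:
jog_arm([
  [[-0.04,0.05,0.35,0,0,0,0.8],[-0.04,0.05,0.7,0,0,0,0.8],[-0.04,0.05,0.74,0,0,0,0.8],[-0.04,0.05,0.76,0,0,0,0.8],[-0.04,0.05,0.76,0,0,0,0.8]],
])

```text
time_s: 4.55
tool_pos: [0.5958, -0.0788, 0.0436]
tool_rot: [180.0, -0.1, 36.2]
force: [0.6, -0.4, -0.3]
grip_width: 0.0435
grasp_force: 20.0
```

```bash
python3 -c "
from h import *
plan(596,-73,39.5,36)"
```

```text
t 4.55 pos [595.8 -78.8  43.6] [ 1.80e+02 -1.00e-01  3.62e+01] w 0.0435 total [ 0.036 -0.046  0.041] N 1 each [ 0.036 -0.046  0.041] rows 1.0 turn [ 0.0002 -0.0003  0.001 ] rows 1.0
```

Emit:
jog_arm([
  [[0,0,0.02,0,0,0,0.8],[0,0,0.04,0,0,0,0.8],[0,0,0.04,0,0,0,0.8]],
])

```text
time_s: 4.85
tool_pos: [0.596, -0.079, 0.0397]
tool_rot: [179.9, -0.1, 36.2]
force: [0.5, 0.1, 1.2]
grip_width: 0.0435
grasp_force: 20.0
```

Emit:
jog_arm([
  [[0,0,0,0,0,0,0.1],[0,0,0,0,0,0,0.1],[0,0,0,0,0,0,0.1],[0,0,0,0,0,0,0.1]],
])

```text
time_s: 5.25
tool_pos: [0.595, -0.0789, 0.0384]
tool_rot: [-180.0, 0.0, 36.2]
force: [0.3, 0.0, 0.3]
grip_width: 0.0679
grasp_force: 0.0
```

Emit:
jog_arm([
  [[0,0,-0.4,0,0,0,0.1],[0,0,-0.8,0,0,0,0.1],[0,0,-0.8,0,0,0,0.1]],
])

```text
time_s: 5.55
tool_pos: [0.5992, -0.0788, 0.1245]
tool_rot: [179.6, -0.4, 36.2]
force: [0.8, -0.2, 0.6]
grip_width: 0.0777
grasp_force: 0.0
```

```bash
python3 -c "
from h import *
plan(498.5,51,120,36)"
```

```text
t 5.55 pos [599.2 -78.8 124.5] [179.6  -0.4  36.2] w 0.0777 total [-0.046 -1.643  0.033] N 2 each [-0.023 -0.821  0.016] rows 2.0 turn [ 0.0024 -0.0023  0.001 ] rows 1.0
```

Emit:
jog_arm([
  [[0,-0.4,0,0,0,0,0.1],[0,-0.8,0,0,0,0,0.1]],
])

```text
time_s: 5.75
tool_pos: [0.5476, -0.0145, 0.1183]
tool_rot: [-180.0, -0.0, 36.0]
force: [0.2, 1.5, -0.1]
grip_width: 0.0784
grasp_force: 0.0
```

Emit:
jog_arm([
  [[0,-0.4,0,0,0,0,0.1],[0,-0.8,0,0,0,0,0.1],[0,-0.8,0,0,0,0,0.1],[0,-0.8,0,0,0,0,0.1]],
])

```text
time_s: 6.15
tool_pos: [0.5004, 0.0507, 0.1185]
tool_rot: [179.9, 0.0, 36.3]
force: [0.2, -0.2, -0.1]
grip_width: 0.0783
grasp_force: 0.0
```

```bash
python3 -c "
from h import *
plan(498.5,51,37,36)
o=env.get_obs();p,d=env.read_camera('wrist');report(p,d,cam('wrist',o),400)"
```

```text
t 6.15 pos [500.4  50.7 118.5] [179.9   0.   36.3] w 0.0783 total [-0.013 -0.015  0.815] N 1 each [-0.013 -0.015  0.815] rows 2.0 turn [0.0004 0.0001 0.0017] rows 1.0
lid [573. 205.] 7109 h 0.0556 (array([602.4, -71.1]), array([68.9, 50.8]), 36.1, 'circ', array([603.8, -75.2]), 77.6)
lid [319. 221.] 5577 h 0.0554 (array([499.5,  53.2]), array([56.8, 54.5]), 36.2, 'circ', array([499.8,  52.9]), 57.6)
cork [324. 174.] 8862 h 0.0035 (array([502.2,  52. ]), array([100.7, 100.5]), 86.2, 'circ', array([502.6,  52.7]), 139.0)
plate [500. 172.] 13354 h 0.0038 (array([598.2, -53.3]), array([145.6, 103.2]), 169.7, 'circ', array([595. , -71.3]), 147.3)
```

Emit:
jog_arm([
  [[-0.01,-0.015,0.4,0,0,0,0.1],[-0.01,-0.015,0.8,0,0,0,0.1],[-0.01,-0.015,0.8,0,0,0,0.1]],
])

```text
time_s: 6.5
tool_pos: [0.495, 0.0489, 0.0337]
tool_rot: [-179.6, 0.5, 36.1]
force: [-1.4, 0.3, 0.2]
grip_width: 0.0783
grasp_force: 0.0
```

Emit:
jog_arm([
  [[0,0,0,0,0,0,0.7],[0,0,0,0,0,0,0.7],[0,0,0,0,0,0,0.7],[0,0,0,0,0,0,0.7],[0,0,0,0,0,0,0.7]],
], grip_force=20)

```text
time_s: 7.0
tool_pos: [0.5003, 0.0511, 0.0402]
tool_rot: [179.9, -0.1, 36.2]
force: [-1.1, 0.9, 6.7]
grip_width: 0.0554
grasp_force: 20.0
```

Emit:
jog_arm([
  [[0,0,-0.4,0,0,0,0.7],[0,0,-0.8,0,0,0,0.7],[0,0,-0.8,0,0,0,0.7],[0,0,-0.8,0,0,0,0.7]],
])

```text
time_s: 7.4
tool_pos: [0.4996, 0.0506, 0.1195]
tool_rot: [179.9, -0.1, 36.2]
force: [-0.2, -0.2, -1.2]
grip_width: 0.0554
grasp_force: 20.0
```

```bash
python3 -c "
from h import *
plan(442.5,-282,118,36)"
```

```text
t 7.4 pos [499.6  50.6 119.5] [ 1.799e+02 -1.000e-01  3.620e+01] w 0.0554 total [-2.425  2.348  0.017] N 3 each [-0.808  0.783  0.006] rows 3.0 turn [ 0.0008 -0.0004  0.001 ] rows 1.0
```

Emit:
jog_arm([
  [[-0.27,0.26,0,0,0,0,0.7],[-0.54,0.52,0,0,0,0,0.7],[-0.81,0.78,0,0,0,0,0.7]],
])

```text
time_s: 7.7
tool_pos: [0.4779, -0.0609, 0.1169]
tool_rot: [-179.9, 0.1, 36.3]
force: [1.2, -0.2, -1.5]
grip_width: 0.0558
grasp_force: 20.0
```

Emit:
jog_arm([
  [[-0.27,0.26,0,0,0,0,0.7],[-0.54,0.52,0,0,0,0,0.7],[-0.81,0.78,0,0,0,0,0.7]],
])

```text
time_s: 8.0
tool_pos: [0.4585, -0.1718, 0.1168]
tool_rot: [-179.9, 0.1, 36.2]
force: [0.4, -0.8, -1.2]
grip_width: 0.0558
grasp_force: 20.0
```

Emit:
jog_arm([
  [[-0.27,0.26,0,0,0,0,0.7],[-0.54,0.52,0,0,0,0,0.7],[-0.81,0.78,0,0,0,0,0.7],[-0.81,0.78,0,0,0,0,0.7],[-0.81,0.78,0,0,0,0,0.7]],
])

```text
time_s: 8.5
tool_pos: [0.4395, -0.2815, 0.1167]
tool_rot: [-179.8, 0.0, 36.0]
force: [0.4, 0.1, -2.0]
grip_width: 0.0556
grasp_force: 20.0
```

```bash
python3 -c "
from h import *
plan(442.5,-282,40,36)
o=env.get_obs();p,d=env.read_camera('wrist');report(p,d,cam('wrist',o),400);H=masks(p,d,cam('wrist',o))[0]
cv2.imwrite('pics/w2.png',p[:,:,::-1])
p,d=env.read_camera('top');report(p,d,cam('top'),300)
"
```

```text
t 8.5 pos [ 439.5 -281.5  116.7] [-179.8    0.    36. ] w 0.0556 total [0.022 0.024 0.767] N 1 each [0.022 0.024 0.767] rows 2.0 turn [-0.0011  0.0003  0.0003] rows 1.0
cork [326. 176.] 9676 h 0.0035 (array([ 450.6, -275.3]), array([109.8,  87.3]), 124.3, 'circ', array([ 442.2, -280.9]), 110.3)
lid [185. 155.] 424 h 0.0555 (array([633.4, 274.1]), array([55.2, 53.8]), 57.8, 'circ', array([634.1, 274.5]), 70.1)
lid [323. 167.] 493 h 0.0557 (array([598. , -78.9]), array([83.3, 44.6]), 36.6, 'circ', array([596.6, -77. ]), 83.3)
cork [478. 144.] 35788 h -0.7471 (array([511.1, -86.1]), array([1804.8,  998.2]), 90.0, 'circ', array([615.3, -86.8]), 1968.8)
cork [194. 164.] 714 h 0.0038 (array([631.4, 270.9]), array([130.1,  78.3]), 174.8, 'circ', array([631.4, 273.3]), 130.6)
cork [274. 207.] 1419 h 0.0038 (array([503.7,  51.6]), array([99.9, 99.5]), 176.1, 'circ', array([503.1,  51.2]), 138.1)
plate [318.   8.] 10825 h -0.6034 (array([1071.8,  -87.3]), array([1818.6,   49.9]), 90.0, 'circ', array([1096.7,  -87.3]), 1818.6)
plate [320. 174.] 1755 h 0.0046 (array([596.1, -72.7]), array([146.9, 144.4]), 89.5, 'circ', array([595.9, -72.8]), 148.9)
```

View pics/w2.png

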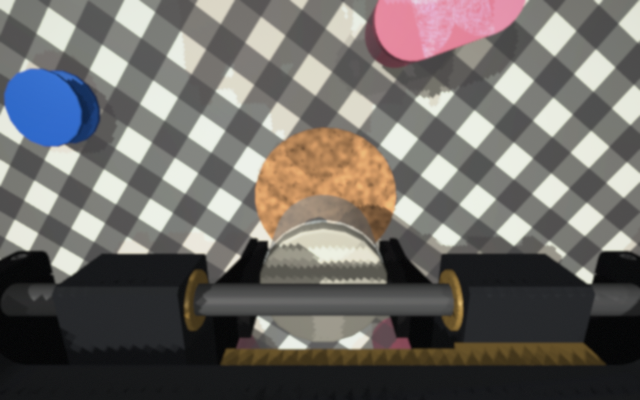

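The wrist view has the round tub held above the round mat, which is centred near (326,190). The spool at (50,105) and the pink at (445,25) are clear.

Emit:
jog_arm([
  [[0.025,0.02,0.35,0,0,0,0.7],[0.025,0.02,0.7,0,0,0,0.7],[0.025,0.02,0.73,0,0,0,0.7],[0.025,0.02,0.75,0,0,0,0.7],[0.025,0.02,0.76,0,0,0,0.7]],
])

```text
time_s: 9.1
tool_pos: [0.4455, -0.2815, 0.0439]
tool_rot: [179.9, -0.0, 36.2]
force: [0.6, 0.6, -0.7]
grip_width: 0.0551
grasp_force: 20.0
```

```bash
python3 -c "
from h import *
plan(443,-281.5,39.5,36)"
```

```text
t 9.1 pos [ 445.5 -281.5   43.9] [179.9  -0.   36.2] w 0.0551 total [-0.02  -0.015  0.044] N 1 each [-0.02  -0.015  0.044] rows 1.0 turn [ 0.0007 -0.0003  0.0014] rows 1.0
```

Emit:
jog_arm([
  [[-0.01,0,0.02,0,0,0,0.7],[-0.01,0,0.04,0,0,0,0.7],[-0.01,0,0.04,0,0,0,0.7],[-0.01,0,0.04,0,0,0,0.7]],
])

```text
time_s: 9.5
tool_pos: [0.4442, -0.2829, 0.0402]
tool_rot: [179.9, -0.0, 36.2]
force: [-0.9, 0.9, 5.7]
grip_width: 0.0559
grasp_force: 20.0
```

Emit:
jog_arm([
  [[0,0,0,0,0,0,0.05],[0,0,0,0,0,0,0.05],[0,0,0,0,0,0,0.05],[0,0,0,0,0,0,0.05]],
])

```text
time_s: 9.9
tool_pos: [0.4433, -0.2821, 0.0384]
tool_rot: [-180.0, 0.0, 36.2]
force: [-0.9, 0.4, -0.2]
grip_width: 0.0782
grasp_force: 0.0
```

Emit:
jog_arm([
  [[0,0,-0.4,0,0,0,0.05],[0,0,-0.8,0,0,0,0.05],[0,0,-0.8,0,0,0,0.05]],
])

```text
time_s: 10.2
tool_pos: [0.447, -0.2841, 0.1241]
tool_rot: [179.4, -0.2, 36.2]
force: [-0.0, -0.6, 0.0]
grip_width: 0.0825
grasp_force: 0.0
```

```bash
python3 -c "
from h import *
plan(634,274.5,120,58)"
```

```text
t 10.2 pos [ 447.  -284.1  124.1] [179.4  -0.2  36.2] w 0.0825 total [ 4.807 -3.405  0.023] N 5 each [ 0.961 -0.681  0.005] rows 3.0 turn [ 0.0033 -0.0004 -0.1212] rows 3.0
```

Emit:
jog_arm([
  [[0.32,-0.23,0,0,0,0,0.05],[0.64,-0.46,0,0,0,0,0.05],[0.97,-0.68,0,0,0,0,0.05]],
])

```text
time_s: 10.5
tool_pos: [0.4815, -0.169, 0.1182]
tool_rot: [-180.0, 0.0, 36.1]
force: [1.1, 0.2, -0.2]
grip_width: 0.0825
grasp_force: 0.0
```

Emit:
jog_arm([
  [[0.32,-0.23,0,0,0,0,0.05],[0.64,-0.46,0,0,0,0,0.05],[0.97,-0.68,0,0,0,0,0.05]],
])

```text
time_s: 10.8
tool_pos: [0.5196, -0.0564, 0.1181]
tool_rot: [-180.0, 0.0, 36.2]
force: [0.6, -0.6, 0.1]
grip_width: 0.0823
grasp_force: 0.0
```

Emit:
jog_arm([
  [[0.32,-0.23,0,0,0,0,0.05],[0.64,-0.46,0,0,0,0,0.05],[0.97,-0.68,0,0,0,0,0.05]],
])

```text
time_s: 11.1
tool_pos: [0.5578, 0.0557, 0.118]
tool_rot: [-180.0, 0.0, 36.2]
force: [0.9, -0.5, 1.1]
grip_width: 0.0825
grasp_force: 0.0
```

Emit:
jog_arm([
  [[0.32,-0.23,0,0,0,0,0.05],[0.64,-0.46,0,0,0,0,0.05],[0.97,-0.68,0,0,0,0,0.05]],
])

```text
time_s: 11.4
tool_pos: [0.596, 0.1678, 0.1178]
tool_rot: [-180.0, 0.0, 36.2]
force: [0.6, 0.1, -0.1]
grip_width: 0.083
grasp_force: 0.0
```

Emit:
jog_arm([
  [[0.32,-0.23,0,0,0,-0.04,0.05],[0.64,-0.46,0,0,0,-0.08,0.05],[0.97,-0.68,0,0,0,-0.12,0.05],[0.97,-0.68,0,0,0,-0.12,0.05],[0.97,-0.68,0,0,0,-0.12,0.05]],
])

```text
time_s: 11.9
tool_pos: [0.6333, 0.2797, 0.1171]
tool_rot: [-179.9, 0.1, 57.9]
force: [-0.4, -0.6, -0.3]
grip_width: 0.0824
grasp_force: 0.0
```

```bash
python3 -c "
from h import *
plan(634,274.5,38,58)
o=env.get_obs();p,d=env.read_camera('wrist');report(p,d,cam('wrist',o),400)
p,d=env.read_camera('top');report(p,d,cam('top'),300)"
```

```text
t 11.9 pos [633.3 279.7 117.1] [-1.799e+02  1.000e-01  5.790e+01] w 0.0824 total [-0.04   0.035  0.791] N 1 each [-0.04   0.035  0.791] rows 2.0 turn [-0.0006  0.0003 -0.0008] rows 1.0
lid [326. 223.] 6510 h 0.0554 (array([634.4, 278.1]), array([54.1, 53.4]), 57.8, 'circ', array([634.3, 277.6]), 72.8)
cork [367. 179.] 4062 h 0.0035 (array([665.7, 277.6]), array([86.5, 57.3]), 104.5, 'circ', array([653.8, 275.9]), 89.4)
cork [270. 225.] 2768 h 0.0034 (array([587.3, 281.6]), array([82. , 44.3]), 69.5, 'circ', array([603.6, 275.4]), 82.3)
lid [323. 167.] 494 h 0.056 (array([598.2, -78.6]), array([83.8, 44.8]), 36.6, 'circ', array([597.9, -78.3]), 84.0)
lid [405. 227.] 387 h 0.0559 (array([ 445.1, -283.7]), array([53.2, 52.9]), 177.9, 'circ', array([ 444.1, -283.3]), 56.9)
cork [478. 144.] 35703 h -0.7472 (array([511.1, -86.1]), array([1804.8,  998.2]), 90.0, 'circ', array([615.3, -86.8]), 1968.8)
cork [199. 151.] 339 h 0.0039 (array([651.7, 249.9]), array([109.7,  45.7]), 29.9, 'circ', array([644. , 263.3]), 109.7)
cork [274. 207.] 1418 h 0.0038 (array([503.7,  51.6]), array([99.8, 99.6]), 176.0, 'circ', array([503.1,  51.2]), 138.1)
cork [399. 230.] 878 h 0.0039 (array([ 443.3, -281.9]), array([108.6, 105.4]), 89.4, 'circ', array([ 444. , -282.2]), 110.6)
plate [318.   8.] 10825 h -0.6033 (array([1071.8,  -87.3]), array([1818.6,   49.9]), 90.0, 'circ', array([1096.7,  -87.3]), 1818.6)
plate [320. 174.] 1727 h 0.0044 (array([596. , -74.1]), array([144.4, 144.3]), 179.7, 'circ', array([595.8, -73. ]), 148.5)
```

Emit:
jog_arm([
  [[-0.02,0.02,0.4,0,0,0,0.05],[-0.02,0.02,0.77,0,0,0,0.05],[-0.02,0.02,0.77,0,0,0,0.05]],
])

```text
time_s: 12.3
tool_pos: [0.6316, 0.2709, 0.0358]
tool_rot: [-179.8, 0.6, 57.6]
force: [-1.0, -0.6, -0.9]
grip_width: 0.0827
grasp_force: 0.0
```

Emit:
jog_arm([
  [[0,0,0,0,0,0,0.7],[0,0,0,0,0,0,0.7],[0,0,0,0,0,0,0.7],[0,0,0,0,0,0,0.7],[0,0,0,0,0,0,0.7]],
], grip_force=20)

```text
time_s: 12.8
tool_pos: [0.6352, 0.2765, 0.043]
tool_rot: [180.0, -0.1, 57.8]
force: [-1.8, -0.4, 3.2]
grip_width: 0.0537
grasp_force: 20.0
```

```bash
python3 -c "
from h import *
plan(503,52,40,86)"
```

```text
t 12.8 pos [635.2 276.5  43. ] [ 1.80e+02 -1.00e-01  5.78e+01] w 0.0537 total [-2.605  0.078  0.026] N 3 each [-0.868  0.026  0.009] rows 2.0 turn [ 0.0004 -0.0004 -0.1567] rows 4.0
```

Emit:
jog_arm([
  [[0,0,-0.4,0,0,0,0.7],[0,0,-0.8,0,0,0,0.7],[0,0,-0.8,0,0,0,0.7],[0,0,-0.8,0,0,0,0.7]],
])

```text
time_s: 13.2
tool_pos: [0.6353, 0.2761, 0.1228]
tool_rot: [179.9, -0.1, 57.8]
force: [0.7, -0.1, -2.2]
grip_width: 0.0539
grasp_force: 20.0
```

```bash
python3 -c "
from h import *
plan(503,52,118,86)"
```

```text
t 13.2 pos [635.3 276.1 122.8] [ 1.799e+02 -1.000e-01  5.780e+01] w 0.0539 total [-2.602  0.075  0.044] N 3 each [-0.867  0.025  0.015] rows 2.0 turn [ 0.0007 -0.0004 -0.1567] rows 4.0
```

Emit:
jog_arm([
  [[-0.3,0.01,0,0,0,0,0.7],[-0.6,0.02,0,0,0,0,0.7],[-0.87,0.025,0,0,0,0,0.7]],
])

```text
time_s: 13.5
tool_pos: [0.5887, 0.199, 0.1192]
tool_rot: [-179.9, 0.2, 57.8]
force: [-0.3, -1.0, -0.4]
grip_width: 0.0536
grasp_force: 20.0
```

Emit:
jog_arm([
  [[-0.3,0.01,0,0,0,0,0.7],[-0.6,0.02,0,0,0,0,0.7],[-0.87,0.025,0,0,0,0,0.7]],
])

```text
time_s: 13.8
tool_pos: [0.5442, 0.1239, 0.1195]
tool_rot: [-179.9, 0.2, 57.7]
force: [0.4, -0.7, -1.4]
grip_width: 0.0538
grasp_force: 20.0
```

Emit:
jog_arm([
  [[-0.3,0.01,0,0,0,-0.04,0.7],[-0.6,0.02,0,0,0,-0.08,0.7],[-0.87,0.025,0,0,0,-0.12,0.7],[-0.87,0.025,0,0,0,-0.156,0.7],[-0.87,0.025,0,0,0,-0.156,0.7]],
])

```text
time_s: 14.3
tool_pos: [0.5006, 0.0496, 0.1202]
tool_rot: [-179.9, 0.0, 85.8]
force: [0.1, 0.2, -0.5]
grip_width: 0.0537
grasp_force: 20.0
```

Emit:
jog_arm([
  [[0,0,0,0,0,0,0.7],[0,0,0,0,0,0,0.7]],
])

```text
time_s: 14.5
tool_pos: [0.5018, 0.0517, 0.1211]
tool_rot: [-180.0, -0.0, 85.8]
force: [0.6, -0.0, -1.2]
grip_width: 0.0536
grasp_force: 20.0
```

```bash
python3 -c "
from h import *
plan(503,52,43,86)
p,d=env.read_camera('top');report(p,d,cam('top'),300)"
```

```text
t 14.5 pos [501.8  51.7 121.1] [-180.    -0.    85.8] w 0.0536 total [0.003 0.012 0.781] N 1 each [0.003 0.012 0.781] rows 2.0 turn [-0.0003 -0.0002 -0.001 ] rows 1.0
lid [323. 167.] 495 h 0.0559 (array([598.3, -78.8]), array([83.8, 44.4]), 36.8, 'circ', array([597.9, -78.3]), 84.0)
lid [406. 227.] 377 h 0.0559 (array([ 445.1, -283.7]), array([53.2, 52.8]), 89.5, 'circ', array([ 444.3, -283.6]), 56.4)
cork [478. 144.] 35796 h -0.7472 (array([511.1, -86.1]), array([1804.8,  998.2]), 90.0, 'circ', array([615.3, -86.8]), 1968.8)
cork [193. 161.] 881 h 0.0038 (array([632. , 272.4]), array([129. ,  79.3]), 179.6, 'circ', array([631.4, 273.3]), 130.6)
cork [288. 206.] 347 h 0.004 (array([500.1,  14.1]), array([98.6, 26.5]), 180.0, 'circ', array([500.6,  14.5]), 101.0)
cork [399. 230.] 872 h 0.0039 (array([ 443.3, -281.9]), array([108.6, 105.4]), 89.4, 'circ', array([ 444. , -282.2]), 110.6)
plate [318.   8.] 10825 h -0.6031 (array([1071.8,  -87.3]), array([1818.6,   49.9]), 90.0, 'circ', array([1096.7,  -87.3]), 1818.6)
plate [320. 174.] 1746 h 0.0044 (array([596.1, -72.7]), array([146.9, 144.4]), 89.5, 'circ', array([595.9, -72.8]), 148.9)
```

Emit:
jog_arm([
  [[0.003,0.01,0.35,0,0,-0.001,0.7],[0.003,0.01,0.7,0,0,-0.001,0.7],[0.003,0.01,0.74,0,0,-0.001,0.7],[0.003,0.01,0.75,0,0,-0.001,0.7],[0.003,0.01,0.75,0,0,-0.001,0.7]],
])

```text
time_s: 15.05
tool_pos: [0.5041, 0.0518, 0.0478]
tool_rot: [179.9, -0.0, 86.1]
force: [-0.5, -0.1, -0.9]
grip_width: 0.0539
grasp_force: 20.0
```

Emit:
jog_arm([
  [[0,0,0,0,0,0,0.7]],
])

```text
time_s: 15.15
tool_pos: [0.5044, 0.0515, 0.0482]
tool_rot: [179.8, 0.0, 86.0]
force: [-0.3, 0.3, -0.2]
grip_width: 0.0538
grasp_force: 20.0
```

```bash
python3 -c "
from h import *
plan(503,52,43,86)"
```

```text
t 15.15 pos [504.4  51.5  48.2] [179.8   0.   86. ] w 0.0538 total [ 0.004 -0.015  0.052] N 1 each [ 0.004 -0.015  0.052] rows 1.0 turn [0.0009 0.     0.0002] rows 1.0
```

Emit:
jog_arm([
  [[0,-0.005,0.025,0,0,0,0.7],[0,-0.005,0.05,0,0,0,0.7],[0,-0.005,0.05,0,0,0,0.7],[0,-0.005,0.05,0,0,0,0.7]],
])

```text
time_s: 15.55
tool_pos: [0.5033, 0.0511, 0.0428]
tool_rot: [179.9, 0.0, 86.0]
force: [-1.7, -0.5, 6.9]
grip_width: 0.0536
grasp_force: 20.0
```

Emit:
jog_arm([
  [[0,0,0,0,0,0,0.05],[0,0,0,0,0,0,0.05],[0,0,0,0,0,0,0.05],[0,0,0,0,0,0,0.05]],
])

```text
time_s: 15.95
tool_pos: [0.5024, 0.0512, 0.0414]
tool_rot: [-180.0, 0.0, 86.0]
force: [-0.0, -0.1, 0.1]
grip_width: 0.0774
grasp_force: 0.0
```

Emit:
jog_arm([
  [[0,0,-0.4,0,0,0,0.05],[0,0,-0.8,0,0,0,0.05],[0,0,-0.8,0,0,0,0.05]],
])

```text
time_s: 16.25
tool_pos: [0.5062, 0.052, 0.1264]
tool_rot: [179.5, -0.0, 86.0]
force: [0.7, 0.3, 0.1]
grip_width: 0.0823
grasp_force: 0.0
```

```bash
python3 -c "
from h import *
plan(597.5,-78,122,36.5)"
```

```text
t 16.25 pos [506.2  52.  126.4] [179.5  -0.   86. ] w 0.0823 total [-1.234  1.     0.054] N 2 each [-0.617  0.5    0.027] rows 2.0 turn [ 0.0028 -0.0013  0.2752] rows 6.0
```

Emit:
jog_arm([
  [[-0.3,0.25,0,0,0,0,0.1],[-0.62,0.51,0,0,0,0,0.1]],
])

```text
time_s: 16.45
tool_pos: [0.5496, -0.0138, 0.1219]
tool_rot: [179.9, 0.1, 86.2]
force: [0.9, -0.6, -0.2]
grip_width: 0.0791
grasp_force: 0.0
```

Emit:
jog_arm([
  [[-0.3,0.25,0,0,0,0.04,0.1],[-0.62,0.51,0,0,0,0.08,0.1],[-0.62,0.51,0,0,0,0.12,0.1],[-0.62,0.51,0,0,0,0.16,0.1],[-0.62,0.51,0,0,0,0.2,0.1]],
])

```text
time_s: 16.95
tool_pos: [0.5954, -0.0797, 0.1204]
tool_rot: [-179.9, 0.0, 49.7]
force: [0.1, 0.5, -0.5]
grip_width: 0.0783
grasp_force: 0.0
```

Emit:
jog_arm([
  [[0,0,0,0,0,0.04,0.1],[0,0,0,0,0,0.075,0.1],[0,0,0,0,0,0.075,0.1]],
])

```text
time_s: 17.25
tool_pos: [0.5954, -0.0794, 0.1208]
tool_rot: [-180.0, 0.0, 36.5]
force: [0.2, 0.1, 0.4]
grip_width: 0.078
grasp_force: 0.0
```

```bash
python3 -c "
from h import *
plan(597.5,-78,37,36.5)
o=env.get_obs();p,d=env.read_camera('wrist');report(p,d,cam('wrist',o),400)
p,d=env.read_camera('top');C=cam('top');report(p,d,C,300)
m=masks(p,d,C)[2];m[:,:160]=0;m[:,225:]=0;m[:130]=0;m[190:]=0
v,u=np.nonzero(m);P=cast(np.c_[u,v],.003,*C)[:,:2];w,V=np.linalg.eigh(np.cov(P.T));print(len(P),P.mean(0),np.degrees(np.arctan2(V[1,1],V[0,1])),np.sqrt(w)*4)
cv2.imwrite('pics/t3.png',cv2.resize(p[120:240,140:440,::-1],None,fx=2.6,fy=2.6))"
```

```text
t 17.25 pos [595.4 -79.4 120.8] [-180.     0.    36.5] w 0.078 total [0.026 0.001 0.838] N 1 each [0.026 0.001 0.838] rows 2.0 turn [-0.0001  0.0003  0.0002] rows 1.0
lid [324. 214.] 7406 h 0.0554 (array([598. , -77.8]), array([85., 44.]), 36.2, 'circ', array([598. , -77.8]), 85.2)
lid [ 80. 213.] 6243 h 0.0551 (array([506.3,  48.7]), array([57. , 54.1]), 175.7, 'circ', array([505. ,  49.5]), 72.5)
cork [139. 174.] 6681 h 0.0032 (array([506.4,  52.3]), array([100.5,  92.9]), 86.0, 'circ', array([515.1,  51.5]), 122.0)
plate [323. 177.] 8826 h 0.0038 (array([595.4, -72.5]), array([145.6, 140.9]), 137.8, 'circ', array([594.7, -72.8]), 146.4)
lid [273. 204.] 448 h 0.0557 (array([503.8,  48.8]), array([53.7, 53.4]), 175.5, 'circ', array([502.8,  48.7]), 71.1)
lid [405. 227.] 385 h 0.0559 (array([ 445.1, -283.7]), array([53.2, 52.8]), 89.5, 'circ', array([ 444.3, -283.6]), 56.4)
cork [478. 144.] 35784 h -0.7472 (array([511.1, -86.1]), array([1804.8,  998.2]), 90.0, 'circ', array([615.3, -86.8]), 1968.8)
cork [192. 145.] 353 h 0.0037 (array([674.3, 272.2]), array([74.8, 44.6]), 91.8, 'circ', array([663.1, 271.9]), 76.1)
cork [191. 175.] 397 h 0.0037 (array([594.2, 265.5]), array([86.5, 53.7]), 110.1, 'circ', array([607.4, 269.8]), 88.3)
cork [274. 209.] 884 h 0.0038 (array([503.7,  51.7]), array([99.9, 99.2]), 176.1, 'circ', array([503.1,  51.2]), 138.1)
cork [399. 230.] 888 h 0.004 (array([ 443.3, -283.1]), array([106.2, 105.4]), 89.4, 'circ', array([ 444., -282.]), 110.8)
plate [318.   8.] 10825 h -0.6033 (array([1071.8,  -87.3]), array([1818.6,   49.9]), 90.0, 'circ', array([1096.7,  -87.3]), 1818.6)
901 [0.63072843 0.27186266] 178.40729061049853 [0.08765873 0.15821645]
```

View pics/t3.png

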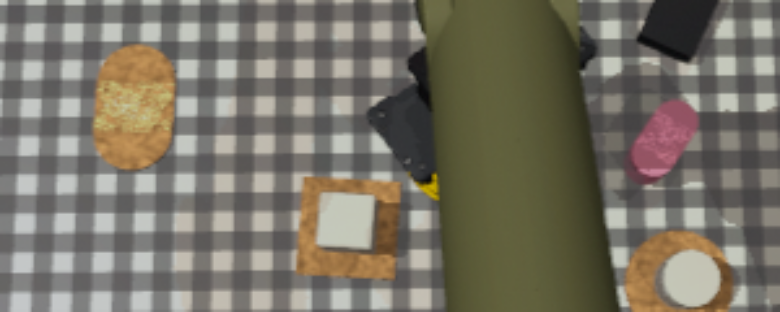

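The crop shows the square tub centred on its mat at (347,225) and the round tub on its own at (690,277). The oblong mat at (135,105) is free, running nearly along world x, with a lit band across it.

Emit:
jog_arm([
  [[0.02,0,0.4,0,0,0,0.1],[0.02,0,0.8,0,0,0,0.1],[0.02,0,0.8,0,0,0,0.1]],
])

```text
time_s: 17.65
tool_pos: [0.5924, -0.078, 0.036]
tool_rot: [-179.5, 0.4, 36.7]
force: [-0.9, -0.7, -0.4]
grip_width: 0.0784
grasp_force: 0.0
```

Emit:
jog_arm([
  [[0,0,0,0,0,0,0.8],[0,0,0,0,0,0,0.8],[0,0,0,0,0,0,0.8],[0,0,0,0,0,0,0.8],[0,0,0,0,0,0,0.8]],
], grip_force=20)

```text
time_s: 18.15
tool_pos: [0.5979, -0.0784, 0.0426]
tool_rot: [179.9, -0.1, 36.5]
force: [-0.0, -0.1, 0.2]
grip_width: 0.046
grasp_force: 0.0
```

Emit:
jog_arm([
  [[0,0,-0.4,0,0,0,0.8],[0,0,-0.8,0,0,0,0.8],[0,0,-0.8,0,0,0,0.8],[0,0,-0.8,0,0,0,0.8]],
])

```text
time_s: 18.55
tool_pos: [0.598, -0.0785, 0.1229]
tool_rot: [179.9, -0.1, 36.5]
force: [-0.4, 0.3, -0.6]
grip_width: 0.044
grasp_force: 20.0
```

```bash
python3 -c "
from h import *
plan(631,272,120,-2)"
```

```text
t 18.55 pos [598.  -78.5 122.9] [ 1.799e+02 -1.000e-01  3.650e+01] w 0.044 total [ 2.352 -2.619  0.026] N 3 each [ 0.784 -0.873  0.009] rows 3.0 turn [ 0.0006 -0.0007  0.2141] rows 5.0
```

Emit:
jog_arm([
  [[0.26,-0.29,0,0,0,0,0.8],[0.52,-0.58,0,0,0,0,0.8],[0.78,-0.87,0,0,0,0,0.8]],
])

```text
time_s: 18.85
tool_pos: [0.607, 0.0387, 0.1197]
tool_rot: [-179.9, 0.1, 36.5]
force: [1.7, -0.4, -0.8]
grip_width: 0.044
grasp_force: 20.0
```

Emit:
jog_arm([
  [[0.26,-0.29,0,0,0,0,0.8],[0.52,-0.58,0,0,0,0,0.8],[0.78,-0.87,0,0,0,0,0.8]],
])

```text
time_s: 19.15
tool_pos: [0.6178, 0.1554, 0.1195]
tool_rot: [-179.9, 0.2, 36.5]
force: [0.3, -0.2, 0.2]
grip_width: 0.0444
grasp_force: 20.0
```

Emit:
jog_arm([
  [[0.26,-0.29,0,0,0,0.04,0.8],[0.52,-0.58,0,0,0,0.08,0.8],[0.78,-0.87,0,0,0,0.12,0.8],[0.78,-0.87,0,0,0,0.16,0.8],[0.78,-0.87,0,0,0,0.2,0.8]],
])

```text
time_s: 19.65
tool_pos: [0.6279, 0.2728, 0.119]
tool_rot: [180.0, 0.2, 0.5]
force: [-0.2, -0.6, -0.5]
grip_width: 0.0438
grasp_force: 20.0
```

Emit:
jog_arm([
  [[0,0,0,0,0,0.014,0.8],[0,0,0,0,0,0.014,0.8],[0,0,0,0,0,0.014,0.8]],
])

```text
time_s: 19.95
tool_pos: [0.6291, 0.2703, 0.12]
tool_rot: [179.9, 0.1, -1.9]
force: [-0.2, 0.0, -1.4]
grip_width: 0.0436
grasp_force: 20.0
```

```bash
python3 -c "
from h import *
plan(631,272,43,-2)
o=env.get_obs();p,d=env.read_camera('wrist');C=cam('wrist',o);report(p,d,C,400);cv2.imwrite('pics/w4.png',p[:,:,::-1])
p,d=env.read_camera('scene');cv2.imwrite('pics/s4.png',cv2.resize(p[200:,300:520,::-1],None,fx=2.5,fy=2.5))"
```

```text
t 19.95 pos [629.1 270.3 120. ] [ 1.799e+02  1.000e-01 -1.900e+00] w 0.0436 total [ 0.02  -0.018  0.77 ] N 1 each [ 0.02  -0.018  0.77 ] rows 2.0 turn [0.0004 0.0007 0.0006] rows 1.0
cork [316. 154.] 5669 h 0.0034 (array([648.4, 272.5]), array([93.4, 80.6]), 178.0, 'circ', array([645.2, 280.7]), 107.5)
```

View pics/w4.png

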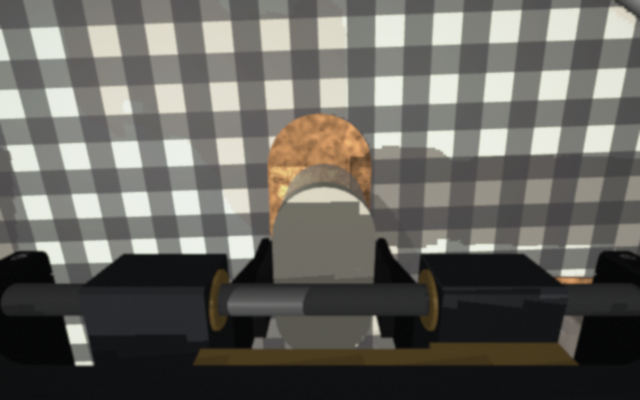

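View pics/s4.png

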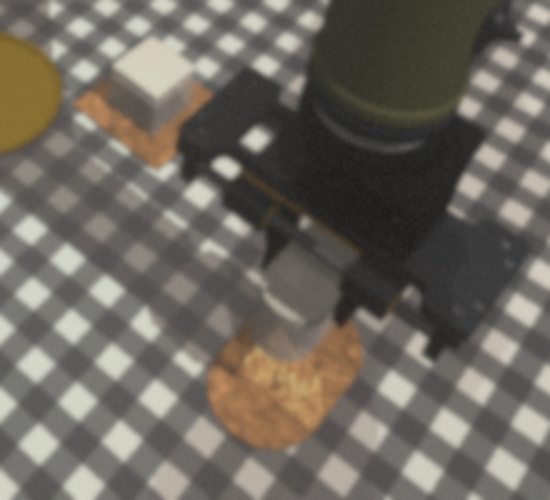

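The wrist view shows the oblong tub held upright and in line with its mat, whose front end is at (320,115). The scene crop confirms it hangs straight over the mat.

Emit:
jog_arm([
  [[0.01,-0.015,0.35,0,0,0,0.8],[0.01,-0.015,0.68,0,0,0,0.8],[0.01,-0.015,0.72,0,0,0,0.8],[0.01,-0.015,0.72,0,0,0,0.8],[0.01,-0.015,0.72,0,0,0,0.8]],
])

```text
time_s: 20.55
tool_pos: [0.6318, 0.2727, 0.0512]
tool_rot: [-179.9, -0.1, -2.0]
force: [0.7, 0.4, -0.6]
grip_width: 0.0442
grasp_force: 20.0
```

Emit:
jog_arm([
  [[0,0,0,0,0,0,0.8]],
])

```text
time_s: 20.65
tool_pos: [0.632, 0.2728, 0.0516]
tool_rot: [-179.9, -0.2, -2.0]
force: [-0.6, -0.5, -0.5]
grip_width: 0.0441
grasp_force: 20.0
```

```bash
python3 -c "
from h import *
plan(630.5,272.3,43,-2)"
```

```text
t 20.65 pos [632.  272.8  51.6] [-179.9   -0.2   -2. ] w 0.0441 total [-0.015  0.006  0.086] N 1 each [-0.015  0.006  0.086] rows 1.0 turn [-0.0004 -0.0009  0.0001] rows 1.0
```

Lower to about 44 mm gently, watching for contact force.

Emit:
jog_arm([
  [[-0.005,0,0.04,0,0,0,0.8],[-0.01,0,0.06,0,0,0,0.8],[-0.01,0,0.07,0,0,0,0.8],[-0.01,0,0.075,0,0,0,0.8],[-0.01,0,0.075,0,0,0,0.8]],
])

```text
time_s: 21.15
tool_pos: [0.6308, 0.2725, 0.0447]
tool_rot: [-180.0, -0.1, -2.0]
force: [-2.2, -1.6, 9.5]
grip_width: 0.0436
grasp_force: 20.0
```

Emit:
jog_arm([
  [[0,0,0.01,0,0,0,0.8],[0,0,0.015,0,0,0,0.8],[0,0,0.015,0,0,0,0.8]],
])

```text
time_s: 21.45
tool_pos: [0.6308, 0.2725, 0.0447]
tool_rot: [180.0, -0.1, -2.0]
force: [-5.1, -2.3, 16.4]
grip_width: 0.0442
grasp_force: 20.0
```

Contact made; release, rise and back off.

Emit:
jog_arm([
  [[0,0,-0.02,0,0,0,0.8],[0,0,-0.02,0,0,0,0.05],[0,0,-0.02,0,0,0,0.05],[0,0,-0.02,0,0,0,0.05],[0,0,-0.02,0,0,0,0.05]],
])

```text
time_s: 21.95
tool_pos: [0.6297, 0.2721, 0.0419]
tool_rot: [180.0, 0.0, -2.0]
force: [-0.2, -0.4, -0.1]
grip_width: 0.0681
grasp_force: 0.0
```

Emit:
jog_arm([
  [[0,0,-0.4,0,0,0,0.05],[0,0,-0.8,0,0,0,0.05],[0,0,-1,0,0,0,0.05],[0,0,-1,0,0,0,0.05]],
])

```text
time_s: 22.35
tool_pos: [0.632, 0.2736, 0.1467]
tool_rot: [-179.8, -0.4, -2.0]
force: [1.0, 0.5, 0.1]
grip_width: 0.0828
grasp_force: 0.0
```

Emit:
jog_arm([
  [[0,-0.4,0,0,0,0,0.05],[0,-0.8,0,0,0,0,0.05],[0,-1,0,0,0,0,0.05]],
])

```text
time_s: 22.65
tool_pos: [0.6311, 0.3762, 0.1406]
tool_rot: [-179.9, 0.2, -1.8]
force: [-0.0, 1.0, -0.1]
grip_width: 0.0829
grasp_force: 0.0
```

Emit:
jog_arm([
  [[0,-0.4,0,0,0,0,0.05],[0,-0.8,0,0,0,0,0.05],[0,-1,0,0,0,0,0.05],[0,-1,0,0,0,0,0.05],[0,-1,0,0,0,0,0.05]],
])

```text
time_s: 23.15
tool_pos: [0.6361, 0.4718, 0.1403]
tool_rot: [179.9, 0.1, -1.9]
force: [0.4, -0.3, 0.3]
grip_width: 0.0825
grasp_force: 0.0
```

```bash
python3 -c "
from h import *
p,d=env.read_camera('top');report(p,d,cam('top'),300);cv2.imwrite('pics/t5.png',p[:,:,::-1])"
```

```text
lid [186. 155.] 484 h 0.0558 (array([634.2, 271. ]), array([81.6, 43.6]), 177.7, 'circ', array([634.3, 272. ]), 81.8)
lid [273. 204.] 446 h 0.0557 (array([503.5,  49.4]), array([53.3, 52.8]), 179.5, 'circ', array([503.5,  48.4]), 70.4)
lid [405. 227.] 383 h 0.056 (array([ 445.1, -283.6]), array([53. , 52.8]), 89.5, 'circ', array([ 444.4, -283.8]), 56.0)
cork [489. 145.] 34978 h -0.7471 (array([511.1, -86.1]), array([1804.8,  998.2]), 90.0, 'circ', array([615.3, -86.8]), 1968.8)
cork [195. 166.] 556 h 0.0039 (array([627.7, 263.9]), array([127.6,  77.9]), 158.3, 'circ', array([631.6, 272. ]), 130.4)
cork [274. 209.] 882 h 0.0038 (array([503.9,  51.7]), array([99.6, 99.5]), 176.6, 'circ', array([504.1,  51.5]), 136.1)
cork [399. 230.] 895 h 0.0039 (array([ 443.3, -281.9]), array([108.5, 105.4]), 89.4, 'circ', array([ 444., -282.]), 110.8)
plate [318.   8.] 10825 h -0.6033 (array([1071.8,  -87.3]), array([1818.6,   49.9]), 90.0, 'circ', array([1096.7,  -87.3]), 1818.6)
plate [321. 173.] 2371 h 0.0043 (array([596.1, -72.7]), array([146.9, 144.4]), 89.5, 'circ', array([595.9, -72.8]), 148.9)
```

View pics/t5.png

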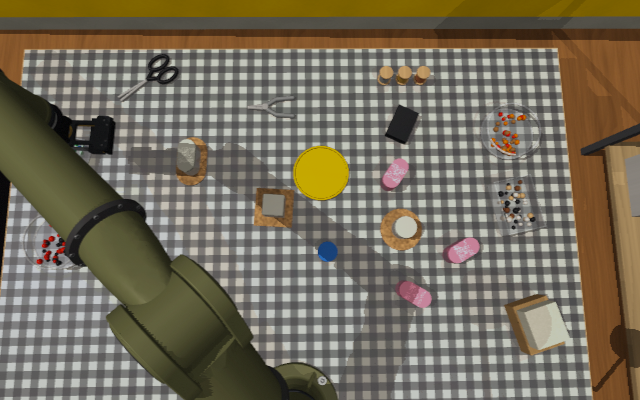

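The top view shows all three tubs on their own mats: oblong at (190,157), square at (273,205), round at (405,227). Each is about 3 mm or less off centre, and the bystanders have not moved.

```bash
python3 -c "
from cell import env
print(env.sign_off())"
```

```text
the job is handed in; nothing more can be done
None
```

All three tubs stand upright on their own mats, about 3 mm or less off centre and lined up with the mat sides to within the camera's accuracy; the spool, pliers and card box were left alone, and the job was handed in at about 23 s.

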